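# Cap a bottle for the steam steriliser and back the cap off half a turn

### The arm

A 7-joint arm with a two-finger parallel gripper is mounted at the origin on the work surface. World frame = base frame: x ahead of the robot, y to its left, z up, the work surface at z = 0. Lengths are in m, angles in degrees, forces in N, time in s.
With the tool pointing down it reaches from about 0.425 to 0.875 m from the base axis. Payload 4.7 kg.
Tool frame: the origin (TCP) lies at the very end of the fingers, on their centre line; the grasp point (between the pads) lies env.grip_point_offset behind it (env.grip_point_offset is the distance from the TCP to the grasp point, in m); z points along the fingers, y is the direction in which the jaws open and shut (so a half turn about z gives the same grasp; the last joint's range is limited). The gripper opens to 87 mm and grips with 3 to 60 N. Pads are 19 mm wide; open, the fingers measure 117 mm over their backs; the gripper's body (75 mm by 190 mm) begins 51 mm behind the grasp point.
Start: joints at [-64.968, 18.392, -4.016, 83.108, 1.295, 78.541, -3.26], TCP at [0.267, 0.593, 0.223] pointing down, gripper open.
Joint ranges: [-163.93, 163.93], [-17.29, 119.83], [-79.2, 71.16], [3.27, 140.29], [-89.18, 269.18], [5.43, 117.66], [-154.24, 154.24]. Speed limits (degrees/s): [147.25, 147.25, 180, 180, 180, 180, 180].

### API

Orientations are given as [roll, pitch, yaw] about the fixed x, y, z axes, in that order (R = Rz(yaw) Ry(pitch) Rx(roll)).
In Python, from cell import env gives the robot as it stands.
- The arm moves only by the tool send_rows, never from a script. Its argument "plan" is a list of rows, each a list of 7 numbers: the finger opening in mm, from 0 to 87, then the shift along the tool's x, y, z in mm, then the turn, a rotation vector about the tool's x, y, z in rad. A call has 1 to 12 rows; each row shifts and turns the commanded pose from where the row before left it, along the tool's axes as they then stand; what a row does not reach is not made up. A row lasts 1/10 s, in which the tool goes at most 50 mm and 8.59 degrees, less where a joint would pass 70% of its speed; a pose out of reach is approached as far as the arm can. A call is refused whole if a number of a shift passes 50 or a number of a turn 0.15, either way. A call with a gripper value outside its range is refused whole. The fingers move at their own pace and stop on an object; "grip_force" is the grip in N (left out, the last holds). Time passes only in rows, so rows that do not move let the fingers close. It gives the time, the measured TCP pose, the force and the opening at its end, in the units of the state.
- env.get_obs(): the state, without advancing time (a new reading comes with each control period).
- env.read_camera(name): name is "scene" or "top" or "wrist"; returns the picture (480x640x3 uint8, red, green, blue); there is no depth.
- env.get_calibration(name): a dict with "fx", "fy", "cx", "cy" (pixels), "extrinsics" (4x4, takes a point from camera to world coordinates). Camera axes: x right, y down, z forward; pixel columns grow to the right and rows downward; lengths in m; the calibration is good to about 2 mm. A picture is of the moment at which its call begins: read the wrist's pose just before it. get_calibration takes no time and is no camera call; for the wrist camera it gives the pose at the moment of the call.
- env.sign_off(): hands the job in, once; it reports no verdict.
Trained networks look in the newest picture that a camera, given by its name, has taken for a name from the list of things; names that differ only in an ending like _2 or _b are one class to them, and where a whole thing is asked for, a point or a joint stands for the part that bears it (a point fixed in the world has none). Each returns a list of dicts, best first, with "confidence" (0 to 1); they miss things now and then, are a little off and sometimes report something else, mostly with a low value. They report only what shows in the picture. A call takes as long as a camera call. They do not tell look-alikes from the thing itself.
- env.regions_of(camera, query): "region" (480x640 bool, what is visible of it) and "rect" ([left, top, right, bottom] in pixels, round what is visible of it).
The state is a dict: "time_s": time; "qpos": joint angles; "joint_velocities": joint speeds; "effort": joint torques, N m; "tool_pos": TCP position; "tool_rot": TCP orientation; "force": force on the tool from outside, world axes, zero at the start; "wrist_torque": the same for the moment, N m; "grip_width": finger opening in m.
Only numpy, scipy, OpenCV 4.12 (cv2) and the standard library are available. Lean on these libraries where they do the work, as an engineer would, in place of code of your own. Each camera call takes 0.05 s, during which the arm holds its last target. There are 200 camera calls.

### The job

The amber bottle in the bench holder is going into the steam steriliser: take the blue cap from the white tile and screw it onto the bottle, clockwise, until it is fully home and you feel it go tight on the pouring ring. Then back it off by half a turn so that the bottle can vent, and let go, leaving the cap level on its thread and the other glassware where it stands.

Things in the scene. Friction and masses are not known exactly. Their poses are not given: they have to be found in the camera images.
- bottle: Square amber glass bottle, 86 mm wide, upright, clamped in a holder (foot 128 mm square, white walls to 60 mm) bolted to the bench: it neither turns nor moves. Origin: centre of the holder's underside, on the bench; z up along the neck's axis. Flat sides up to 130 mm, then a sloping shoulder to the neck at 154 mm.
- rim (a point): Centre of the bottle's mouth, at the sealing rim (flat top of the blue pouring ring), 190 mm above the bench; z up. Below the rim the neck widens by a short cone from 42 to 46 mm across; the thread starts 6 mm below the rim, its crests 52 mm across. A collar 54 mm across lies 32 to 36 mm below the rim.
- pour_ring: The blue pouring ring in the bottle's mouth, 42 mm across, 3 mm high, fixed to the bottle; the cap seals on its flat top. Its origin coincides with the bottle's, 190 mm under rim. A cap drawn tight bears on it with 15 N or more, which takes about 0.25 N m of turning. A cap set down off-centre can sit askew (cross-threaded) and bind early: lift it off and set it down again.
- cap_center (a point): Loose blue ribbed screw cap, 62 mm across, 27 mm high, about 50 g; the point is at its centre, half-way up; z along its axis, up when its closed end is up. It starts on the tile, open side down, the right way up for the bottle. Bore 54 mm, 21.5 mm deep. Fully home on the bottle its centre is 8 mm BELOW rim.
- cap: The same cap; origin at the centre of its open lower edge, 13.5 mm under cap_center. Three lugs in it run in the bottle's right-handed three-start thread: one turn clockwise (from above) lowers it 18 mm, and it must be free to go down as it turns. The thread has about 1.4 mm of axial play, so half a turn back from tight leaves the cap 6.5 to 9 mm above home.
- thread (a point): On the neck's axis, 6 mm below the rim, where the thread starts. Set straight down and let go at any yaw, the cap settles on the thread with its centre 0 to 7 mm above rim. Pressed lightly (8 N or less) it turns down freely (under 0.15 N m) for 0.5 to 0.9 turn, by the yaw it was set down at; once home the resistance rises steeply past 0.3 N m, or the grip slips.
- tile: White ceramic tile, 150 x 150 x 8 mm, fixed to the bench; origin at the centre of its underside (bench level). The cap starts on it, within 25 mm of its centre.
- vial1_center (a point): Stoppered sample vial, 39 mm across, 72 mm high; the point is at its centre. Leave it alone.
- vial2_center (a point): A second vial like it, 39 mm across, 72 mm high; the point is at its centre. Leave it alone.
- jar_center (a point): Small amber jar with a white lid, 56 mm across, 75 mm high; the point is at its centre. Leave it alone.
- beaker_center (a point): Empty glass beaker, 72 mm across, 90 mm high; the point is at its centre. Leave it alone.
There are look-alikes about, which are no part of the job. Of the things that look like the cap, the largest one is meant.

How it is judged (in metres and radians):
On the way:
1. the cap is screwed fully home: seated within 0.7 mm on the pouring ring, square on the neck, and bearing on the ring with more than 15 N (z of cap_center in the frame of rim below -0.0073 m and horizontal distance between cap_center and rim below 0.003 m and angle between cap_center's own z axis and vertical below 0.05 rad and contact force between cap and pour_ring above 15 N), for 0.1 s.
At the end, for the whole second after the job is handed in: The cap, having been screwed fully home, is backed off by half a turn (within about 60 degrees: its centre stands 4.3 to 12 mm higher than home), still on the thread, within 3 mm of the neck's axis, level within 0.06 rad, released and at rest (z of cap_center in the frame of rim between -0.0037 and 0.004 m and horizontal distance between cap_center and rim below 0.003 m and angle between cap_center's own z axis and vertical below 0.06 rad and linear speed of cap below 0.01 m/s and angular speed of cap below 0.1 rad/s); the robot touches nothing.
It fails at once if a vial, the jar or the beaker is moved by more than 20 mm (distance of any of vial1_center, vial2_center, jar_center, beaker_center from where it was at the start of the episode above 0.02 m).
It also fails if it takes over 72 s, if anything falls off the work surface, if the arm or the gripper's body presses on something with over 40 N, if the wrist force passes 120 N, or if a joint passes its speed limit or range.

## Working session

There is one attempt and no reset: what is moved stays moved. The work goes in short steps, Python scripts to look and compute and a tool call to move; the robot and the scene stay as the last step left them, time stands still between calls to the robot, and variables do not carry over. Pictures are saved under pics/ and viewed, about 8 in all and at most 12, crops included, and the job is handed in when it is done.

Besides the shell and the picture viewer there is one more tool, called after ">>>" as name(argument=value, ...) on one line, values as JSON. send_rows: Moves the arm, as the interface text tells. Its arguments: {"type":"object","properties":{"plan":{"type":"array"},"grip_force":{"type":"number"}},"required":["plan"]}

```bash
mkdir -p pics; ls
cat > h.py <<'E'
from cell import env
import numpy as np, cv2
def pic(n,f): 
    im=env.read_camera(n); cv2.imwrite('pics/'+f,im[:,:,::-1]); return im
def on_plane(n,u,v,z):
    c=env.get_calibration(n);E=np.array(c['extrinsics'])
    d=E[:3,:3]@np.array([(u-c['cx'])/c['fx'],(v-c['cy'])/c['fy'],1]); o=E[:3,3]
    return o+d*(z-o[2])/d[2]
def proj(n,p):
    c=env.get_calibration(n);E=np.linalg.inv(np.array(c['extrinsics']))
    q=E[:3,:3]@np.array(p)+E[:3,3]
    return np.array([c['fx']*q[0]/q[2]+c['cx'],c['fy']*q[1]/q[2]+c['cy']])
E
python3 - <<'E'
from h import *
o=env.get_obs();print(o,env.grip_point_offset)
pics=[pic(n,n+'0.png') for n in('scene','top')]
for n in('scene','top'):
    print(n,np.array(env.get_calibration(n)['extrinsics']).round(3).tolist(),env.get_calibration(n)['fx'])
    for q in('cap','bottle','pour_ring','tile','vial1_center','jar_center','beaker_center'):
        print(q,[(round(r['confidence'],2),r['rect'] if isinstance(r['rect'],list) else np.array(r['rect']).tolist()) for r in env.regions_of(n,q)][:4])
print(env.get_obs()['time_s'])
E
```

```text
pics
{'time_s': 0.0, 'qpos': array([-64.96994924,  18.43904034,  -4.01444559,  83.17426573,
         1.29568986,  78.54100671,  -3.25858916]), 'joint_velocities': array([ 0.02868818,  0.06888957,  0.04245815,  0.01764104, -0.08248838,
       -0.03705158, -0.03719006]), 'effort': array([ 8.22711245e-04, -4.91286671e+01, -4.03750464e-01, -3.12522984e+01,
       -6.41619391e-02,  4.36263671e-02,  1.68750671e-04]), 'tool_pos': array([0.26651507, 0.59224548, 0.22146717]), 'tool_rot': array([-1.79890964e+02,  6.75825259e-03,  1.55780209e+02]), 'force': array([ 0.80134815,  0.63015997, -0.7563034 ]), 'wrist_torque': array([ 0.00413323, -0.01589336,  0.01931227]), 'grip_width': 0.08736689748541936} 0.0187
scene [[-0.681, 0.486, -0.548, 1.19], [0.732, 0.432, -0.526, 0.524], [-0.019, -0.759, -0.65, 0.823], [0.0, 0.0, 0.0, 1.0]] 566.5905925256313
cap [(0.75, [314.2, 203.7, 332.8, 220.2]), (0.64, [251.3, 215.5, 280.8, 243.4]), (0.63, [192.7, 208.4, 219.1, 223.3])]
bottle [(0.97, [414.1, 231.0, 511.4, 355.6])]
pour_ring [(0.61, [354.3, 216.3, 371.9, 251.8]), (0.46, [468.1, 233.3, 490.9, 250.6])]

[... 168 characters left out ...]
[229.0, 270.9, 265.7, 328.6])]
top [[-0.012, -0.996, 0.089, 0.51], [-1.0, 0.012, -0.009, -0.008], [0.008, -0.089, -0.996, 1.107], [0.0, 0.0, 0.0, 1.0]] 590.2635694322506
cap [(0.89, [467.5, 198.3, 495.7, 219.2]), (0.74, [372.1, 302.3, 397.7, 328.0]), (0.71, [386.5, 217.7, 425.3, 256.1])]
bottle [(0.69, [122.5, 240.3, 206.6, 325.4]), (0.36, [385.5, 221.2, 425.8, 256.4])]
pour_ring [(0.51, [128.0, 271.1, 154.4, 301.2])]
tile [(0.89, [355.7, 189.2, 445.2, 283.1])]
vial1_center [(0.53, [301.8, 250.0, 322.4, 271.2])]
jar_center [(0.81, [277.9, 178.2, 309.3, 213.2]), (0.74, [388.1, 217.5, 423.6, 254.8])]
beaker_center [(0.67, [308.8, 115.3, 346.7, 162.8]), (0.56, [127.4, 274.9, 155.6, 304.5])]
0.8
```

View pics/top0.png

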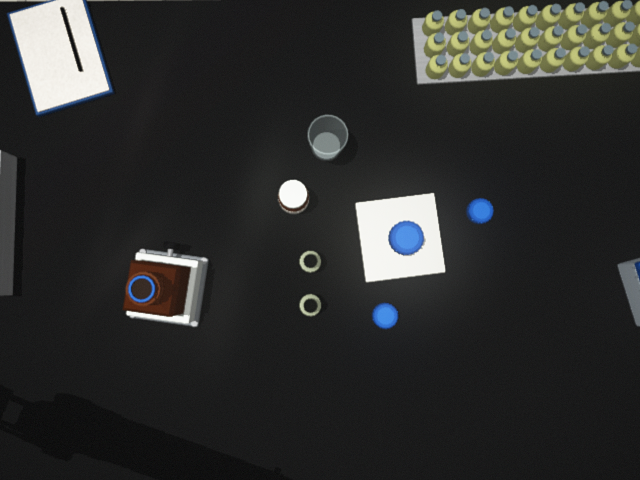

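View pics/scene0.png

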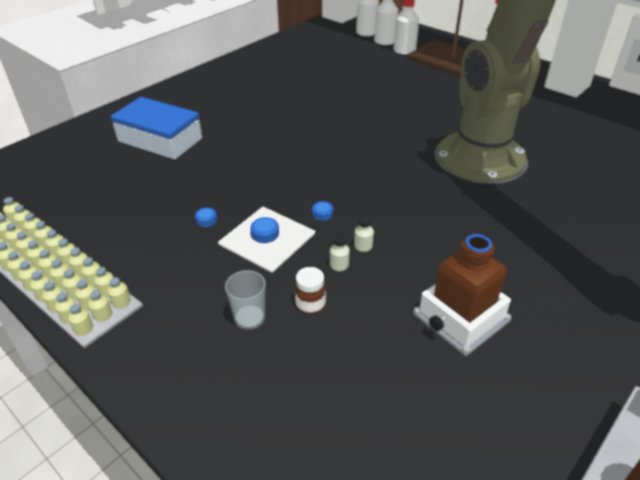

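Top view: blue cap on the tile at about (406,238), with smaller look-alikes at (481,211) and (385,316). The bottle mouth's blue ring is at (142,289), and vials, jar and beaker stand between. The scene view agrees: cap (265,230), ring (479,243).

```bash
cat >> h.py <<'E'
def blobs(im,box):
    l,t,r,b=box; h=cv2.cvtColor(im[t:b,l:r].copy(),cv2.COLOR_RGB2HSV)
    m=cv2.inRange(h,(100,110,60),(125,255,255))
    cs,_=cv2.findContours(m,cv2.RETR_EXTERNAL,cv2.CHAIN_APPROX_NONE)
    c=max(cs,key=cv2.contourArea); e=cv2.fitEllipse(cv2.convexHull(c)); 
    return (e[0][0]+l,e[0][1]+t),e[1],cv2.boundingRect(c)
E
python3 - <<'E'
from h import *
T=cv2.imread('pics/top0.png')[:,:,::-1];S=cv2.imread('pics/scene0.png')[:,:,::-1]
c,a,r=blobs(T,(370,200,440,270));print('cap',c,a,r,on_plane('top',*c,.030))
c,a,r=blobs(T,(115,265,170,315));print('rim',c,a,r,on_plane('top',*c,.190))
c,a,r=blobs(S,(240,205,295,250));print('cap s',c,a,r,on_plane('scene',*c,.0235))
c,a,r=blobs(S,(455,225,505,262));print('rim s',c,a,r,on_plane('scene',*c,.1885))
for n,u,v,z in(('v1',310,261,.072),('v2',310,305,.072),('jar',293,194,.075),('beaker',328,135,.09)):print(n,on_plane('top',u,v,z))
E
```

```text
cap (405.92053985595703, 237.5023651123047) (33.35308074951172, 34.324710845947266) (19, 21, 35, 34) [ 0.58529623 -0.1907071   0.03      ]
rim (141.34500885009766, 288.4911918640137) (26.24711036682129, 27.45560646057129) (13, 10, 27, 28) [0.50011872 0.24717339 0.19      ]
cap s (264.36667823791504, 229.42765426635742) (25.169315338134766, 28.6701602935791) (11, 13, 27, 25) [ 0.588704   -0.18758815  0.0235    ]
rim s (478.3041744232178, 242.065092086792) (18.13953399658203, 26.508119583129883) (11, 8, 26, 19) [0.49936544 0.24756684 0.1885    ]
v1 [ 0.54308191 -0.01420916  0.072     ]
v2 [ 0.46658922 -0.01328677  0.072     ]
jar [0.6614311  0.01438197 0.075     ]
beaker [ 0.76307022 -0.04836579  0.09      ]
```

>>> send_rows(plan=[[87, 0, 0, -40, 0, 0, 0], [87, 0, 0, -40, 0, 0, 0], [87, -30.6, -29.1, 0, 0, 0, 0], [87, -30.6, -29.1, 0, 0, 0, 0], [87, -30.6, -29.1, 0, 0, 0, 0], [87, -30.6, -29.1, 0, 0, 0, 0], [87, -30.6, -29.1, 0, 0, 0, 0], [87, -30.6, -29.1, 0, 0, 0, 0], [87, -30.6, -29.1, 0, 0, 0, 0], [87, -30.6, -29.1, 0, 0, 0, 0], [87, -30.6, -29.1, 0, 0, 0, 0], [87, -30.6, -29.1, 0, 0, 0, 0]])

```text
time_s: 2.0
tool_pos: [0.4268, 0.2001, 0.3029]
tool_rot: [179.9, 0.0, 155.8]
force: [0.5, 0.4, 0.7]
grip_width: 0.0869
```

>>> send_rows(plan=[[87, -30.6, -29.1, 0, 0, 0, 0], [87, -30.6, -29.1, 0, 0, 0, 0], [87, -30.6, -29.1, 0, 0, 0, 0], [87, -30.6, -29.1, 0, 0, 0, 0], [87, -30.6, -29.1, 0, 0, 0, 0], [87, -30.6, -29.1, 0, 0, 0, 0], [87, -30.6, -29.1, 0, 0, 0, 0], [87, -30.6, -29.1, 0, 0, 0, 0], [87, -30.6, -29.1, 0, 0, 0, 0], [87, -30.6, -29.1, 0, 0, 0, 0], [87, 0, 0, 40, 0, 0, 0], [87, 0, 0, 0, 0, 0, 0]])

```text
time_s: 3.2
tool_pos: [0.5834, -0.1896, 0.2577]
tool_rot: [-179.9, -0.5, 155.6]
force: [-0.0, 1.2, -0.3]
grip_width: 0.0871
```

Run:
```python
from h import *
o=env.get_obs();print(o['time_s'],o['qpos'].round(1),o['tool_pos'],o['tool_rot'],o['force'])
im=pic('wrist','w1.png');print(np.array(env.get_calibration('wrist')['extrinsics']).round(3).tolist())
print(proj('wrist',[.587,-.189,.03]))
```

```text
3.2 [-16.4  15.5  39.2  86.5  -9.7  82.   88.9] [ 0.58339966 -0.18956074  0.25773477] [-179.86691662   -0.47457028  155.61367609] [-0.012622    1.16275844 -0.29862972]
[[0.411, 0.886, 0.216, 0.526], [0.912, -0.399, -0.099, -0.162], [-0.001, 0.237, -0.971, 0.422], [0.0, 0.0, 0.0, 1.0]]
[328.4767507  210.40114979]
```

View pics/w1.png

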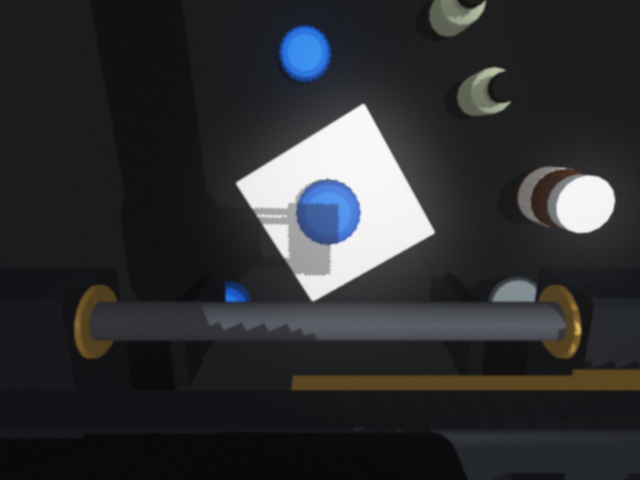

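The wrist view shows the cap at (328,211), where my estimate projects to (328.5,210.4), so the cap is at about (0.587, -0.189). Descending to it.

>>> send_rows(plan=[[87, -3, 2, 20, 0, 0, 0], [87, 0, 0, 40, 0, 0, 0], [87, 0, 0, 40, 0, 0, 0], [87, 0, 0, 40, 0, 0, 0], [87, 0, 0, 40, 0, 0, 0], [87, 0, 0, 30, 0, 0, 0], [87, 0, 0, 20, 0, 0, 0], [87, 0, 0, 10, 0, 0, 0], [87, 0, 0, 0, 0, 0, 0], [87, 0, 0, 0, 0, 0, 0]])

```text
time_s: 4.25
tool_pos: [0.5911, -0.1882, 0.0244]
tool_rot: [179.9, 0.1, 155.8]
force: [0.2, -0.8, -0.2]
grip_width: 0.087
```

Run:
```python
from h import *
o=env.get_obs();print(o['time_s'],o['qpos'].round(1),o['tool_pos'],o['tool_rot'],o['force'])
```

```text
4.25 [-12.7  27.5  35.  100.5 -18.4  57.6  94.9] [ 0.59114644 -0.18819285  0.0243746 ] [1.79940196e+02 1.43853804e-01 1.55836998e+02] [ 0.20637648 -0.81175235 -0.19684413]
```

>>> send_rows(plan=[[87, 3.4, -2.4, 6, 0, 0, 0], [87, 0, 0, 6, 0, 0, 0], [87, 0, 0, 0, 0, 0, 0], [87, 0, 0, 0, 0, 0, 0], [40, 0, 0, 0, 0, 0, 0], [40, 0, 0, 0, 0, 0, 0], [40, 0, 0, 0, 0, 0, 0], [40, 0, 0, 0, 0, 0, 0], [40, 0, 0, 0, 0, 0, 0]], grip_force=30)

```text
time_s: 5.15
tool_pos: [0.5856, -0.1893, 0.0106]
tool_rot: [180.0, 0.0, 155.8]
force: [-0.4, -0.6, 0.3]
grip_width: 0.0614
```

Run:
```python
from h import *
o=env.get_obs();print(o['time_s'],o['qpos'].round(1),o['tool_pos'],o['tool_rot'],o['force'],o['wrist_torque'],o['grip_width'])
```

```text
5.15 [-12.4  28.1  34.7 101.5 -18.8  56.2  95.5] [ 0.58558963 -0.18932286  0.01062858] [1.79995900e+02 7.91140057e-03 1.55775619e+02] [-0.4015556  -0.5696474   0.25418997] [-0.0296733   0.02604755 -0.02534344] 0.06143573941654436
```

>>> send_rows(plan=[[40, 0, 0, -10, 0, 0, 0], [40, 0, 0, -30, 0, 0, 0], [40, 0, 0, -40, 0, 0, 0], [40, 0, 0, -40, 0, 0, 0], [40, 0, 0, -40, 0, 0, 0], [40, 0, 0, -40, 0, 0, 0], [40, 0, 0, -40, 0, 0, 0], [40, 0, 0, -20, 0, 0, 0], [40, 0, 0, 0, 0, 0, 0]])

```text
time_s: 6.05
tool_pos: [0.587, -0.1904, 0.275]
tool_rot: [179.9, 0.4, 155.7]
force: [-0.9, -0.2, -0.1]
grip_width: 0.0616
```

>>> send_rows(plan=[[40, 21.4, 30.3, 0, 0, 0, 0], [40, 21.4, 30.3, 0, 0, 0, 0], [40, 21.4, 30.3, 0, 0, 0, 0], [40, 21.4, 30.3, 0, 0, 0, 0], [40, 21.4, 30.3, 0, 0, 0, 0], [40, 21.4, 30.3, 0, 0, 0, 0], [40, 21.4, 30.3, 0, 0, 0, 0], [40, 21.4, 30.3, 0, 0, 0, 0], [40, 21.4, 30.3, 0, 0, 0, 0], [40, 21.4, 30.3, 0, 0, 0, 0], [40, 21.4, 30.3, 0, 0, 0, 0], [40, 21.4, 30.3, 0, 0, 0, 0]])

```text
time_s: 7.25
tool_pos: [0.4993, 0.2486, 0.2693]
tool_rot: [-179.9, -0.1, 155.8]
force: [0.6, 0.4, -0.6]
grip_width: 0.0614
```

>>> send_rows(plan=[[40, 0, 0, 0, 0, 0, -0.14], [40, 0, 0, 0, 0, 0, -0.14], [40, 0, 0, 0, 0, 0, -0.14], [40, 0, 0, 0, 0, 0, -0.14], [40, 0, 0, 0, 0, 0, -0.14], [40, 0, 0, 0, 0, 0, -0.14], [40, 0, 0, 0, 0, 0, 0], [40, 0, 0, 0, 0, 0, 0]])

```text
time_s: 8.05
tool_pos: [0.5001, 0.2473, 0.2697]
tool_rot: [-180.0, -0.1, -156.3]
force: [0.8, 0.0, -1.0]
grip_width: 0.0618
```

Run:
```python
from h import *
o=env.get_obs();print(o['time_s'],o['qpos'].round(1),o['tool_pos'],o['tool_rot'],o['force'],o['wrist_torque'],o['grip_width'])
pic('wrist','w2.png');p=o['tool_pos']
print(proj('wrist',p),proj('wrist',p+[0,0,.0109+.0135]),proj('wrist',[.5,.2475,.19]))
```

```text
8.05 [-45.7   6.   18.1  92.9  -1.9  81.5  86.3] [0.500087   0.24734652 0.26973696] [-1.79988682e+02 -7.83574588e-02 -1.56295539e+02] [ 0.76436239  0.03987396 -1.03278782] [ 0.06721728  0.04496622 -0.04755986] 0.061763759289626366
[329.90077577 296.86421977] [330.34729684 321.99703749] [329.31578883 247.86133376]
```

View pics/w2.png

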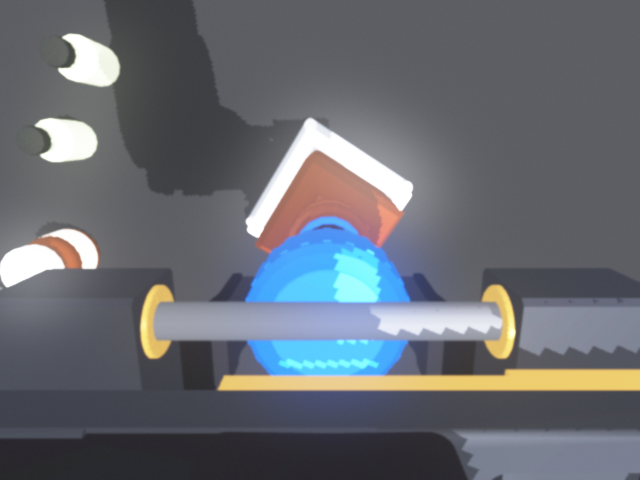

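The wrist view shows the held cap, its far edge at about (328,228), with the blue ring peeking out above it, top at about (330,218). I'll check both edges against the predicted outlines.

Run:
```python
from h import *
o=env.get_obs();p=o['tool_pos']
im=cv2.imread('pics/w2.png')[:,:,::-1]
def circ(c,r,z): return np.array([proj('wrist',[c[0]+r*np.cos(a),c[1]+r*np.sin(a),z]) for a in np.linspace(0,6.28,181)])
for dz in(-.0026,.0109,.0244):
    q=circ(p,.031,p[2]+dz); print('cap',dz,q.min(0),q.max(0))
for z in(.187,.190):
    q=circ((.5,.2475),.021,z); print('ring',q.min(0),q.max(0))
R=np.array(env.get_calibration('wrist')['extrinsics'])[:3,:3]; print('img x,y dirs',R[:,0],R[:,1])
for u in(320,330,340): print(u,[(v,im[v,u].tolist()) for v in range(212,246,2)])
for v in(300,280,260): 
    r=im[v,:,:].astype(int); b=np.where((r[:,2]-r[:,0]>60))[0]; print(v,b.min(),b.max())
```

```text
cap -0.0026 [257.99314916 224.58363535] [401.91584815 359.63832527]
cap 0.0109 [252.40470913 231.87797412] [407.96956782 376.71467073]
cap 0.0244 [245.83269367 240.52172363] [415.08899136 396.64799461]
ring [295.56589882 213.35498443] [363.01250287 278.54560447]
ring [295.19906413 214.24441195] [363.4303633  280.14283219]
img x,y dirs [-4.01873561e-01  9.15695112e-01  3.20183264e-04] [0.8886203  0.38990672 0.24150922]
320 [(212, [185, 120, 112]), (214, [174, 113, 111]), (216, [160, 122, 157]), (218, [110, 163, 248]), (220, [95, 182, 254]), (222, [94, 183, 254]), (224, [91, 164, 250]), (226, [91, 101, 165]), (228, [87, 103, 174]), (230, [81, 144, 242]), (232, [80, 147, 244]), (234, [78, 147, 245]), (236, [77, 147, 245]), (238, [76, 146, 245]), (240, [74, 146, 245]), (242, [74, 150, 247]), (244, [76, 166, 253])]
330 [(212, [178, 118, 115]), (214, [171, 114, 117]), (216, [141, 138, 204]), (218, [100, 176, 253]), (220, [97, 185, 254]), (222, [95, 181, 254]), (224, [91, 126, 215]), (226, [91, 91, 137]), (228, [86, 131, 228]), (230, [81, 147, 244]), (232, [80, 147, 244]), (234, [77, 147, 245]), (236, [76, 147, 245]), (238, [76, 149, 246]), (240, [82, 171, 253]), (242, [78, 165, 252]), (244, [76, 171, 253])]
340 [(212, [183, 122, 119]), (214, [174, 117, 118]), (216, [174, 118, 122]), (218, [150, 135, 198]), (220, [104, 176, 252]), (222, [98, 186, 254]), (224, [96, 183, 254]), (226, [91, 146, 240]), (228, [90, 100, 160]), (230, [84, 136, 233]), (232, [82, 150, 245]), (234, [78, 147, 245]), (236, [79, 148, 246]), (238, [77, 147, 246]), (240, [75, 148, 246]), (242, [73, 148, 247]), (244, [75, 164, 252])]
300 244 411
280 252 404
260 265 391
```

Cap and ring deviate from the prediction by the same amount (a camera mount error), so the two are aligned within about 0.4 mm. I'll turn to the CCW end of joint 7 and then go down.

>>> send_rows(plan=[[40, 0, 0, 0, 0, 0, -0.14], [40, 0, 0, 0, 0, 0, -0.14], [40, 0, 0, 0, 0, 0, -0.14], [40, 0, 0, 0, 0, 0, -0.14], [40, 0, 0, 0, 0, 0, -0.14], [40, 0, 0, 0, 0, 0, -0.14], [40, 0, 0, 0, 0, 0, -0.14], [40, 0, 0, 30, 0, 0, 0], [40, 0, 0, 30, 0, 0, 0], [40, 0, 0, 14, 0, 0, 0], [40, 0, 0, 0, 0, 0, 0], [40, 0, 0, 0, 0, 0, 0]])

```text
time_s: 9.3
tool_pos: [0.501, 0.2479, 0.1974]
tool_rot: [-180.0, 0.0, -100.0]
force: [-0.8, -0.5, 0.2]
grip_width: 0.0615
```

```bash
cat >> h.py <<'E'
def st():
    o=env.get_obs();print(o['time_s'],o['qpos'].round(1),(o['tool_pos']*1000).round(1),o['tool_rot'].round(2),o['force'].round(1),o['wrist_torque'].round(2),o['grip_width'].round(4))
E
python3 -c "from h import *;st()"
```

```text
Traceback (most recent call last):
  File "h.py", line 20, in st
    o=env.get_obs();print(o['time_s'],o['qpos'].round(1),(o['tool_pos']*1000).round(1),o['tool_rot'].round(2),o['force'].round(1),o['wrist_torque'].round(2),o['grip_width'].round(4))
                                                                                                                                                             ^^^^^^^^^^^^^^^^^^^^^
AttributeError: 'float' object has no attribute 'round'
```

>>> send_rows(plan=[[40, 0, 0, 4, 0, 0, 0], [40, 0, 0, 4, 0, 0, 0], [40, 0, 0, 1, 0, 0, 0], [40, 0, 0, 1, 0, 0, 0], [40, 0, 0, 0, 0, 0, 0]])

```text
time_s: 9.8
tool_pos: [0.5005, 0.2477, 0.1866]
tool_rot: [-180.0, 0.0, -99.9]
force: [-0.0, -0.3, -0.8]
grip_width: 0.0618
```

```bash
sed -i "s/o\['grip_width'\].round(4)/o['grip_width']/" h.py
python3 -c "from h import *;st()"
```

```text
9.8 [-42.8   8.4  15.2  99.8  -2.3  72.1 143. ] [500.5 247.7 186.6] [-180.      0.    -99.95] [-0.  -0.3 -0.8] [ 0.05  0.08 -0.  ] 0.0618345491036172
```

Not in contact yet (centre about 7.5 mm above the rim). Going on in 1 mm steps.

>>> send_rows(plan=[[40, 0, 0, 1, 0, 0, 0], [40, 0, 0, 1, 0, 0, 0], [40, 0, 0, 0, 0, 0, 0]])

```text
time_s: 10.1
tool_pos: [0.5004, 0.2476, 0.1844]
tool_rot: [180.0, -0.0, -99.9]
force: [-0.5, 0.1, -1.1]
grip_width: 0.0618
```

>>> send_rows(plan=[[40, 0, 0, 1, 0, 0, 0], [40, 0, 0, 1, 0, 0, 0], [40, 0, 0, 0, 0, 0, 0]])

```text
time_s: 10.4
tool_pos: [0.5004, 0.2476, 0.1824]
tool_rot: [180.0, -0.0, -99.9]
force: [-0.8, 0.2, -0.8]
grip_width: 0.0618
```

>>> send_rows(plan=[[40, 0, 0, 1, 0, 0, 0], [40, 0, 0, 0, 0, 0, 0]])

```text
time_s: 10.6
tool_pos: [0.5005, 0.2476, 0.1815]
tool_rot: [180.0, -0.0, -99.9]
force: [0.2, 0.1, -1.6]
grip_width: 0.0616
```

>>> send_rows(plan=[[40, 0, 0, 1, 0, 0, 0], [40, 0, 0, 0, 0, 0, 0]])

```text
time_s: 10.8
tool_pos: [0.5006, 0.2477, 0.1809]
tool_rot: [-180.0, 0.0, -99.9]
force: [-1.7, -0.9, 0.7]
grip_width: 0.0616
```

>>> send_rows(plan=[[40, 0, 0, 1, 0, 0, 0], [40, 0, 0, 0, 0, 0, 0]])

```text
time_s: 11.0
tool_pos: [0.5007, 0.2478, 0.1807]
tool_rot: [-180.0, 0.0, -99.9]
force: [-2.5, -1.0, 5.8]
grip_width: 0.0618
```

Contact: 5.8 N at TCP z 0.1807, so the cap centre is about 1.6 mm above the rim. Turning clockwise while lowering 0.4 mm per 0.14 rad.

>>> send_rows(plan=[[40, 0, 0.5, 0, 0, 0, 0.07], [40, 0, 0, 0.2, 0, 0, 0.14], [40, 0, 0, 0.4, 0, 0, 0.14], [40, 0, 0, 0.4, 0, 0, 0.14]], grip_force=40)

```text
time_s: 11.4
tool_pos: [0.5006, 0.2473, 0.1793]
tool_rot: [-179.9, 0.0, -128.4]
force: [-0.2, -1.1, 4.7]
grip_width: 0.0615
```

```bash
python3 -c "from h import *;st()"
```

```text
11.4 [-44.7   8.7  17.3 100.4  -2.7  71.3 114.9] [500.6 247.3 179.3] [-1.7994e+02  3.0000e-02 -1.2836e+02] [-0.2 -1.1  4.7] [-0.3   0.23  0.08] 0.06154431341463499
```

Going well: lowering at the thread's pitch, 4.7 N.

>>> send_rows(plan=[[40, 0, 0, 0.4, 0, 0, 0.14], [40, 0, 0, 0.4, 0, 0, 0.14], [40, 0, 0, 0.4, 0, 0, 0.14], [40, 0, 0, 0.4, 0, 0, 0.14], [40, 0, 0, 0.4, 0, 0, 0.14], [40, 0, 0, 0.4, 0, 0, 0.14]])

```text
time_s: 12.0
tool_pos: [0.5, 0.2478, 0.1769]
tool_rot: [180.0, 0.0, -176.5]
force: [-1.7, -0.2, 2.1]
grip_width: 0.0617
```

```bash
python3 -c "from h import *;st()"
```

```text
12.0 [-48.    8.8  20.9 100.7  -3.3  71.   67.3] [500.  247.8 176.9] [ 1.7998e+02  1.0000e-02 -1.7646e+02] [-1.7 -0.2  2.1] [0.07 0.28 0.1 ] 0.061665721673689056
```

>>> send_rows(plan=[[40, 0, 0, 0.4, 0, 0, 0.14], [40, 0, 0, 0.4, 0, 0, 0.14], [40, 0, 0, 0.4, 0, 0, 0.14], [40, 0, 0, 0.4, 0, 0, 0.14], [40, 0, 0, 0.4, 0, 0, 0.14], [40, 0, 0, 0.4, 0, 0, 0.14], [40, 0, 0, 0.4, 0, 0, 0.14], [40, 0, 0, 0.4, 0, 0, 0.14]])

```text
time_s: 12.8
tool_pos: [0.5, 0.2487, 0.1737]
tool_rot: [179.9, -0.1, 119.4]
force: [-1.4, 1.2, 4.0]
grip_width: 0.0614
```

```bash
python3 -c "from h import *;st()"
```

```text
12.8 [-52.6   9.2  26.  101.1  -4.3  70.6   4. ] [500.  248.7 173.7] [ 1.7992e+02 -7.0000e-02  1.1940e+02] [-1.4  1.2  4. ] [0.17 0.33 0.16] 0.061364101354313375
```

>>> send_rows(plan=[[40, 0, 0, 0.4, 0, 0, 0.14], [40, 0, 0, 0.4, 0, 0, 0.14], [40, 0, 0, 0.4, 0, 0, 0.14], [40, 0, 0, 0.4, 0, 0, 0.14]])

```text
time_s: 13.2
tool_pos: [0.5003, 0.249, 0.1722]
tool_rot: [179.9, -0.1, 87.3]
force: [-1.4, 1.4, 3.8]
grip_width: 0.0616
```

```bash
python3 -c "from h import *;st()"
```

```text
13.2 [-55.    9.4  28.7 101.3  -4.9  70.4 -27.6] [500.3 249.  172.2] [ 1.7993e+02 -1.3000e-01  8.7320e+01] [-1.4  1.4  3.8] [0.16 0.26 0.14] 0.06156971428609147
```

>>> send_rows(plan=[[40, 0, 0, 0.4, 0, 0, 0.14], [40, 0, 0, 0.4, 0, 0, 0.14]])

```text
time_s: 13.4
tool_pos: [0.5005, 0.249, 0.1714]
tool_rot: [179.9, -0.2, 71.3]
force: [-1.0, 2.5, 2.9]
grip_width: 0.0616
```

```bash
python3 -c "from h import *;st()"
```

```text
13.4 [-56.3   9.5  30.2 101.4  -5.1  70.3 -43.4] [500.5 249.  171.4] [ 1.7994e+02 -1.5000e-01  7.1270e+01] [-1.   2.5  2.9] [0.28 0.17 0.1 ] 0.06156485436332211
```

>>> send_rows(plan=[[40, 0, 0, 0.3, 0, 0, 0.1], [40, 0, 0, 0.3, 0, 0, 0.1]])

```text
time_s: 13.6
tool_pos: [0.5009, 0.2488, 0.1711]
tool_rot: [179.9, -0.2, 59.9]
force: [-0.2, 1.3, 4.9]
grip_width: 0.0615
```

```bash
python3 -c "from h import *;st()"
```

```text
13.6 [-57.2   9.6  31.2 101.4  -5.3  70.3 -54.6] [500.9 248.8 171.1] [ 1.7994e+02 -1.7000e-01  5.9900e+01] [-0.2  1.3  4.9] [0.1  0.19 0.1 ] 0.06150045819746497
```

>>> send_rows(plan=[[40, 0, 0, 0.3, 0, 0, 0.1], [40, 0, 0, 0.3, 0, 0, 0.1]])

```text
time_s: 13.8
tool_pos: [0.5012, 0.2487, 0.1711]
tool_rot: [180.0, -0.2, 48.4]
force: [-0.3, -0.1, 7.5]
grip_width: 0.0616
```

```bash
python3 -c "from h import *;st()"
```

```text
13.8 [-58.1   9.7  32.3 101.5  -5.5  70.2 -65.9] [501.2 248.7 171.1] [179.96  -0.22  48.43] [-0.3 -0.1  7.5] [-0.13  0.18  0.12] 0.061640371508320815
```

The cap has bottomed on the ring (z stays at 171.1). The 1.4 mm of thread play is still to be taken up, so I'm turning on without lowering.

>>> send_rows(plan=[[40, 0, 0, 0, 0, 0, 0.1], [40, 0, 0, 0, 0, 0, 0.1]])

```text
time_s: 14.0
tool_pos: [0.5013, 0.2486, 0.1711]
tool_rot: [180.0, -0.2, 37.0]
force: [-0.2, 0.7, 5.7]
grip_width: 0.0617
```

```bash
python3 -c "from h import *;st()"
```

```text
14.0 [-59.    9.7  33.4 101.5  -5.7  70.2 -77.2] [501.3 248.6 171.1] [180.    -0.22  36.97] [-0.2  0.7  5.7] [-0.02  0.16  0.03] 0.06168543224585954
```

>>> send_rows(plan=[[40, 0, 0, 0, 0, 0, 0.1], [40, 0, 0, 0, 0, 0, 0.1]])

```text
time_s: 14.2
tool_pos: [0.5014, 0.2485, 0.1711]
tool_rot: [-180.0, -0.2, 25.5]
force: [-0.2, 0.3, 7.2]
grip_width: 0.0615
```

```bash
python3 -c "from h import *;st()"
```

```text
14.2 [-60.    9.8  34.5 101.5  -5.9  70.2 -88.4] [501.4 248.5 171.1] [-179.97   -0.22   25.5 ] [-0.2  0.3  7.2] [-0.06  0.17  0.12] 0.061504092437669175
```

>>> send_rows(plan=[[40, 0, 0, 0, 0, 0, 0.1], [40, 0, 0, 0, 0, 0, 0.1]])

```text
time_s: 14.4
tool_pos: [0.5013, 0.2488, 0.1711]
tool_rot: [-179.9, -0.2, 14.1]
force: [0.9, 1.1, 6.4]
grip_width: 0.0614
```

```bash
python3 -c "from h import *;st()"
```

```text
14.4 [-61.    9.9  35.6 101.5  -6.2  70.2 -99.6] [501.3 248.8 171.1] [-179.92   -0.22   14.11] [0.9 1.1 6.4] [-0.07  0.1   0.46] 0.06142118254994156
```

>>> send_rows(plan=[[40, 0, 0, 0, 0, 0, 0.1], [40, 0, 0, 0, 0, 0, 0.1]])

```text
time_s: 14.6
tool_pos: [0.5017, 0.2487, 0.171]
tool_rot: [-179.9, -0.3, 2.7]
force: [0.5, 1.4, 4.0]
grip_width: 0.0615
```

```bash
python3 -c "from h import *;st()"
```

```text
14.6 [ -62.    10.    36.7  101.6   -6.4   70.2 -110.8] [501.7 248.7 171. ] [-179.91   -0.25    2.72] [0.5 1.4 4. ] [ 0.11 -0.08  1.07] 0.06148794903531107
```

Torque has risen steeply to 1.07 N m, so the cap is tight. Holding 0.3 s, then backing off.

>>> send_rows(plan=[[40, 0, 0, 0, 0, 0, 0], [40, 0, 0, 0, 0, 0, 0], [40, 0, 0, 0, 0, 0, 0]])

```text
time_s: 14.9
tool_pos: [0.5016, 0.2488, 0.171]
tool_rot: [-179.8, -0.2, 2.7]
force: [-0.1, 0.5, 5.1]
grip_width: 0.0617
```

```bash
python3 -c "from h import *;st()"
```

```text
14.9 [ -62.    10.    36.7  101.6   -6.4   70.2 -110.8] [501.6 248.8 171. ] [-179.84   -0.22    2.72] [-0.1  0.5  5.1] [ 0.07  0.01 -0.49] 0.06171643991060574
```

>>> send_rows(plan=[[40, 0, 0, 0, 0, 0, -0.14], [40, 0, 0, 0, 0, 0, -0.14], [40, 0, 0, -0.2, 0, 0, -0.14], [40, 0, 0, -0.4, 0, 0, -0.14], [40, 0, 0, -0.4, 0, 0, -0.14], [40, 0, 0, -0.4, 0, 0, -0.14]])

```text
time_s: 15.5
tool_pos: [0.5012, 0.2486, 0.1713]
tool_rot: [179.9, -0.2, 51.3]
force: [2.7, 1.8, -0.8]
grip_width: 0.0614
```

```bash
python3 -c "from h import *;st()"
```

```text
15.5 [-57.8   9.6  32.  101.4  -5.4  70.3 -63.1] [501.2 248.6 171.3] [179.93  -0.19  51.26] [ 2.7  1.8 -0.8] [ 0.33 -0.49 -0.03] 0.06136785434731922
```

The held torque reading (-0.49) contradicts the 1.07, so the grip may have sprung or slipped. Time is plentiful, so I'll re-tighten with a firmer grip and verify the held torque.

>>> send_rows(plan=[[40, 0, 0, 0.4, 0, 0, 0.14], [40, 0, 0, 0.4, 0, 0, 0.14], [40, 0, 0, 0.4, 0, 0, 0.14], [40, 0, 0, 0.2, 0, 0, 0.1]], grip_force=60)

```text
time_s: 15.9
tool_pos: [0.5013, 0.2486, 0.1711]
tool_rot: [-179.9, -0.2, 20.9]
force: [0.1, 0.5, 7.6]
grip_width: 0.0618
```

```bash
python3 -c "from h import *;st()"
```

```text
15.9 [-60.3   9.9  34.9 101.5  -6.   70.2 -93. ] [501.3 248.6 171.1] [-179.95   -0.22   20.89] [0.1 0.5 7.6] [-0.05  0.2   0.28] 0.06182282776495174
```

>>> send_rows(plan=[[40, 0, 0, 0, 0, 0, 0.08], [40, 0, 0, 0, 0, 0, 0]])

```text
time_s: 16.1
tool_pos: [0.5013, 0.2487, 0.1711]
tool_rot: [-179.9, -0.2, 16.4]
force: [0.2, 0.9, 6.9]
grip_width: 0.0613
```

```bash
python3 -c "from h import *;st()"
```

```text
16.1 [-60.7   9.9  35.3 101.5  -6.1  70.2 -97.3] [501.3 248.7 171.1] [-179.92   -0.21   16.45] [0.2 0.9 6.9] [-0.04  0.17 -0.27] 0.061251132449899576
```

>>> send_rows(plan=[[40, 0, 0, 0, 0, 0, 0.08], [40, 0, 0, 0, 0, 0, 0]])

```text
time_s: 16.3
tool_pos: [0.5014, 0.2488, 0.1711]
tool_rot: [-179.9, -0.2, 11.9]
force: [-0.4, 1.1, 6.2]
grip_width: 0.0614
```

```bash
python3 -c "from h import *;st()"
```

```text
16.3 [ -61.1    9.9   35.8  101.5   -6.2   70.2 -101.8] [501.4 248.8 171.1] [-179.9    -0.22   11.87] [-0.4  1.1  6.2] [ 0.    0.12 -0.33] 0.06142447004186944
```

>>> send_rows(plan=[[40, 0, 0, 0, 0, 0, 0.06], [40, 0, 0, 0, 0, 0, 0.06], [40, 0, 0, 0, 0, 0, 0.06]])

```text
time_s: 16.6
tool_pos: [0.5016, 0.2488, 0.1711]
tool_rot: [-179.9, -0.2, 1.7]
force: [1.8, 0.5, 6.0]
grip_width: 0.061
```

```bash
python3 -c "from h import *;st()"
```

```text
16.6 [ -62.    10.    36.8  101.6   -6.4   70.2 -111.9] [501.6 248.8 171.1] [-179.9    -0.24    1.68] [1.8 0.5 6. ] [-0.05 -0.02  0.92] 0.0610412319303848
```

>>> send_rows(plan=[[40, 0, 0, 0, 0, 0, 0.06], [40, 0, 0, 0, 0, 0, 0.06], [40, 0, 0, 0, 0, 0, 0.06]])

```text
time_s: 16.9
tool_pos: [0.5019, 0.249, 0.1711]
tool_rot: [-179.8, -0.3, -8.6]
force: [2.8, 0.5, 4.2]
grip_width: 0.0614
```

```bash
python3 -c "from h import *;st();pic('scene','s2.png')"
```

```text
16.9 [ -63.    10.2   37.8  101.6   -6.6   70.2 -121.9] [501.9 249.  171.1] [-179.84   -0.27   -8.57] [2.8 0.5 4.2] [ 0.12 -0.31  1.45] 0.06138070141379823
```

Torque 1.45 N m under steady turning, at home height (TCP z 171.1), so it is tight, limited by grip slip. Now backing off about 184°.

>>> send_rows(plan=[[40, 0, 0, 0, 0, 0, -0.14], [40, 0, 0, 0, 0, 0, -0.14], [40, 0, 0, -0.4, 0, 0, -0.14], [40, 0, 0, -0.4, 0, 0, -0.14], [40, 0, 0, -0.4, 0, 0, -0.14], [40, 0, 0, -0.4, 0, 0, -0.14], [40, 0, 0, -0.4, 0, 0, -0.14], [40, 0, 0, -0.4, 0, 0, -0.14]])

```text
time_s: 17.75
tool_pos: [0.5012, 0.2486, 0.172]
tool_rot: [179.9, -0.2, 55.9]
force: [2.8, 2.2, -0.7]
grip_width: 0.0612
```

```bash
python3 -c "from h import *;st()"
```

```text
17.75 [-57.4   9.6  31.5 101.4  -5.3  70.3 -58.6] [501.2 248.6 172. ] [179.93  -0.18  55.87] [ 2.8  2.2 -0.7] [ 0.46 -0.52 -0.02] 0.06115881843316532
```

>>> send_rows(plan=[[40, 0, 0, -0.4, 0, 0, -0.14], [40, 0, 0, -0.4, 0, 0, -0.14], [40, 0, 0, -0.4, 0, 0, -0.14], [40, 0, 0, -0.4, 0, 0, -0.14], [40, 0, 0, -0.4, 0, 0, -0.14], [40, 0, 0, -0.4, 0, 0, -0.14], [40, 0, 0, -0.4, 0, 0, -0.14]])

```text
time_s: 18.45
tool_pos: [0.5001, 0.2488, 0.1744]
tool_rot: [179.9, -0.1, 112.0]
force: [0.9, 1.1, -1.0]
grip_width: 0.0615
```

```bash
python3 -c "from h import *;st()"
```

```text
18.45 [-53.1   9.2  26.5 101.1  -4.4  70.7  -3.3] [500.1 248.8 174.4] [ 1.7993e+02 -7.0000e-02  1.1205e+02] [ 0.9  1.1 -1. ] [ 0.39 -0.29 -0.02] 0.06153687414154895
```

>>> send_rows(plan=[[40, 0, 0, -0.4, 0, 0, -0.14], [40, 0, 0, -0.4, 0, 0, -0.14], [40, 0, 0, -0.4, 0, 0, -0.14], [40, 0, 0, -0.4, 0, 0, -0.14], [40, 0, 0, -0.4, 0, 0, -0.14], [40, 0, 0, -0.4, 0, 0, -0.14], [40, 0, 0, -0.4, 0, 0, -0.14], [40, 0, 0, -0.4, 0, 0, -0.14], [40, 0, 0, 0, 0, 0, 0]])

```text
time_s: 19.35
tool_pos: [0.4995, 0.2477, 0.1773]
tool_rot: [-180.0, -0.1, 175.9]
force: [-0.3, 0.7, -1.8]
grip_width: 0.061
```

```bash
python3 -c "from h import *;st()"
```

```text
19.35 [-48.4   8.8  21.4 100.7  -3.4  71.1  59.7] [499.5 247.7 177.3] [-1.7999e+02 -6.0000e-02  1.7588e+02] [-0.3  0.7 -1.8] [ 0.15  0.11 -0.  ] 0.06096309316225655
```

Height is 6.2 mm above home. I'll add about 24° to sit nearer mid-window, then release gently.

>>> send_rows(plan=[[40, 0, 0, -0.4, 0, 0, -0.14], [40, 0, 0, -0.4, 0, 0, -0.14], [40, 0, 0, -0.4, 0, 0, -0.14], [40, 0, 0, 0, 0, 0, 0], [40, 0, 0, 0, 0, 0, 0]])

```text
time_s: 19.85
tool_pos: [0.4999, 0.2475, 0.1787]
tool_rot: [-180.0, -0.0, -160.4]
force: [-0.2, -0.3, 0.8]
grip_width: 0.0612
```

```bash
python3 -c "from h import *;st()"
```

```text
19.85 [-46.8   8.7  19.6 100.6  -3.1  71.3  83.2] [499.9 247.5 178.7] [-1.7999e+02 -3.0000e-02 -1.6041e+02] [-0.2 -0.3  0.8] [0.07 0.04 0.04] 0.06119396357825515
```

>>> send_rows(plan=[[87, 0, 0, 0, 0, 0, 0], [87, 0, 0, 0, 0, 0, 0], [87, 0, 0, 0, 0, 0, 0], [87, 0, 0, 0, 0, 0, 0], [87, 0, 0, 0, 0, 0, 0], [87, 0, 0, -10, 0, 0, 0], [87, 0, 0, -30, 0, 0, 0], [87, 0, 0, -40, 0, 0, 0], [87, 0, 0, -30, 0, 0, 0], [87, 0, 0, 0, 0, 0, 0]])

```text
time_s: 20.85
tool_pos: [0.5023, 0.2488, 0.295]
tool_rot: [179.9, 0.5, -160.1]
force: [0.2, -0.2, 0.5]
grip_width: 0.0867
```

Run:
```python
from h import *
st();S=pic('scene','s3.png');W=pic('wrist','w3.png')
ang=np.linspace(0,6.28,181)
def circ(n,c,r,z): return np.array([proj(n,[c[0]+r*np.cos(a),c[1]+r*np.sin(a),z]) for a in ang])
for h in(-.008,-.004,0,.004):
    for n in('scene','wrist'):
        q=np.vstack([circ(n,(.5,.2475),.031,.19+h+s) for s in(-.0135,.0135)]);print(h,n,q.min(0).round(1),q.max(0).round(1))
print('scene',blobs(S,(440,200,520,290)))
h=cv2.cvtColor(W,cv2.COLOR_RGB2HSV);l=[int(x) for x in proj('wrist',[.5,.2475,.2])];print(l)
print('wrist',blobs(W,(l[0]-110,max(0,l[1]-100),l[0]+110,min(480,l[1]+100))))
a=cv2.resize(S[180:320,410:550],(560,560));b=cv2.resize(W,(240,180));
cv2.imwrite('pics/m3.png',np.hstack([a,np.vstack([b,np.zeros((380,240,3),np.uint8)])])[:,:,::-1])
```

```text
20.85 [-47.3   5.4  19.8  90.8  -1.9  83.6  82.5] [502.3 248.8 295. ] [ 179.87    0.54 -160.13] [ 0.2 -0.2  0.5] [ 0.05  0.02 -0.07] 0.08667976026960315
-0.008 scene [457.1 226.8] [498.3 264.1]
-0.008 wrist [280.8 188. ] [376.1 285.6]
-0.004 scene [457.4 225. ] [498.8 262.3]
-0.004 wrist [280.1 188.7] [376.9 287.8]
0 scene [457.8 223.2] [499.3 260.5]
0 wrist [279.4 189.4] [377.6 290. ]
0.004 scene [458.1 221.4] [499.8 258.8]
0.004 wrist [278.7 190.2] [378.4 292.3]
scene ((477.9120788574219, 242.80543899536133), (36.93171310424805, 42.966548919677734), (17, 25, 43, 37))
[328, 242]
wrist ((326.4497604370117, 239.5748748779297), (98.81584930419922, 100.33043670654297), (60, 47, 99, 101))
```

View pics/m3.png

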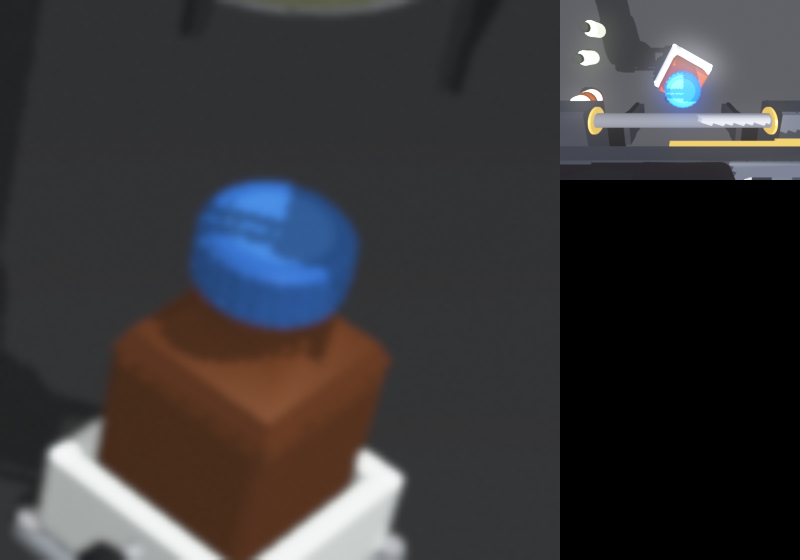

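The release looks good and the cap sits level on the neck, at about (478,243) in the scene. The absolute image height reads a bit low (about -4 mm, ±1), so I'll compare it with the fully-home picture.

Run:
```python
from h import *
A=cv2.imread('pics/s2.png');B=cv2.imread('pics/s3.png');Z=cv2.imread('pics/scene0.png')
def edges(I,u):
    g=I[250:275,u,0].astype(float)-I[250:275,u,2]; d=-np.diff(cv2.GaussianBlur(g[:,None],(1,3),0)[:,0]);k=np.argmax(d)
    k=min(max(k,1),len(d)-2);s=(d[k-1]-d[k+1])/(2*(d[k-1]-2*d[k]+d[k+1])+1e-9);return round(250.5+k+s,2)
for u in range(462,496,3): print(u,edges(A,u),edges(B,u))
print('px/mm',(proj('scene',[.5,.2475,.18])-proj('scene',[.5,.2475,.19]))/10)
cv2.imwrite('pics/m4.png',np.hstack([cv2.resize(I[200:300,430:530],(400,400),interpolation=cv2.INTER_CUBIC) for I in(A,B)]))
```

```text
462 258.4 255.37
465 260.46 257.39
468 262.11 259.15
471 263.36 260.14
474 264.14 260.9
477 264.69 261.49
480 264.9 261.76
483 264.75 261.53
486 264.18 261.06
489 263.79 260.15
492 265.26 258.48
495 263.27 258.92
px/mm [-0.10522711  0.44633459]
```

View pics/m4.png

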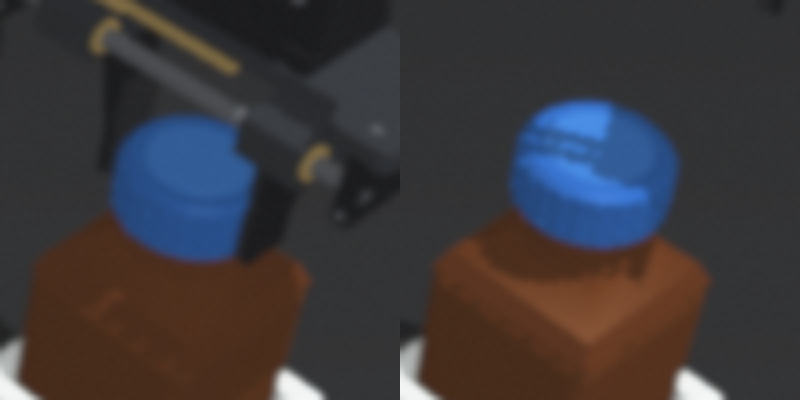

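Home versus now: the cap's lower edge has risen a uniform 3.1 px, which is 7.0 mm above home (window 4.3–12), with no tilt. The gripper is clear, so I'm handing in.

```bash
python3 -c "from h import *;st();print(env.sign_off())"
```

```text
20.95 [-47.3   5.5  19.8  91.1  -1.9  83.5  82.5] [500.5 247.9 290.3] [ 1.7996e+02  1.3000e-01 -1.6012e+02] [-0.7 -0.  -0.4] [ 0.09  0.1  -0.02] 0.08704687819841592
the job is handed in; nothing more can be done
None
```

I screwed the blue cap fully home on the bottle, backed it off by about half a turn, released it and handed the job in at 21 s of the 72 s allowed. The hand-in gives no verdict.

**Tightening:** I turned the cap clockwise by about 0.65 turn until it stopped going down. The turning resistance then rose to 1.07 N m. When I paused, the reading dropped to -0.49 N m, so I re-tightened with a 60 N grip. That reached 1.45 N m at the same height, probably limited by the fingers slipping on the cap. The paused readings stayed negative even then. I took the cap as tight from the torque while turning, because the force on the pouring ring can't be measured directly.

**Backing off:** I turned the gripper back about 208°, more than half a turn to allow for that slip.

**Last checks:**
- **Height:** the cap's lower edge sits a uniform 7.0 mm above its home position in before-and-after scene pictures, within the 4.3 to 12 mm window. A rougher check against the camera calibration alone put it about 3 mm lower, but that is only good to 1–2 mm.
- **Position:** the cap looks level and centred on the neck, and the gripper was open and well clear above it.
- **Other glassware:** the arm stayed well above the vials, jar and beaker throughout. I did not measure their positions again at the end.

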